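Index the jar carousel from its loading stop to the reading head

TASK

The jar carousel is locked in its loading position: draw its spring index pin clear by the black knob, swing the turntable anticlockwise (seen from above) by it, and let the pin drop fully home into the next hole of the index ring, so that the jar opposite the knob stands under the reading head; then let go of it. Find the hole by feel and never force the pin: neither press the knob down hard nor drive the turntable hard against the pin while it is caught; keep the jars upright in their pockets and leave everything else on the bench where it is.

Things in the scene. Friction and masses are not known exactly. Their poses are not given: they have to be found in the camera images.
- carousel: fixed base of the jar carousel, a round white foot 300 mm across. Origin on the turntable's axis at the bench top, z up. Seen from the axis, its loading hole lies in the direction of its x axis turned by 170 degrees anticlockwise. At the far side from the knob a post stands beside it, carrying the reading head (white, 42 mm across, lens 130 mm above the bench, post top 213 mm)
- axis (a point): the turntable's axis at the top face (30 mm above the bench) of the flat aluminium index ring, radii 107 to 145 mm. The ring has seven 9 mm holes in bright bushes, 45 degrees apart, on a 125 mm radius, and a slot 51 mm long along that circle in place of the eighth. It carries the reading head and is clamped by hand, up to 9 degrees either way: its pose is not measured
- load_hole (a point): mouth of the loading hole, 9 mm, in the base under the ring's slot: the pin's place at the start, 125 mm from the axis; this point is at the ring's top face, 30 mm above the bench
- knob (a point): centre of the black fluted pull knob (24 mm across, 26 mm high, upright). It rides with the turntable 125 mm from the axis, over an aluminium ear 34 mm wide, top 46 mm above the bench; on the ear under the knob a nut 25 mm wide, 4 mm high, and a 19 mm sleeve. With the pin home this point is 73 mm above the bench. Jar caps reach 106 mm above the bench and 90 mm from the axis
- plunger (a joint): lift of the knob with its 8 mm straight pin, in m: 0 home, 0.013 at the hard stop; a spring pulls it down, 6 N at 0, 10 N at the stop. Home, the pin's tip is 10 mm below the ring's face; drawn 10 mm or more it is clear. Let go over the plain ring it rests on the face at 0.010 and slides under its spring until it drops into a hole; let go over the slot it falls in and is caught by the slot's end
- wheel (a joint): angle of the turntable (white disc 208 mm across with eight jar pockets and the ear) in rad, 0 at the loading hole, growing anticlockwise seen from above; about 1 N of drag at the knob. The next hole is near 0.785 (45 degrees), anywhere from 0.62 to 0.95 as the ring is clamped; the slot ends before 0.40; the hole after that is beyond 1.40
- jar0: screw-capped jar, 36 mm across, 64 mm high, about 70 g, loose in a 10 mm deep pocket of the turntable, 72 mm from the axis; origin under its centre, 42 mm above the bench
- jar1: screw-capped jar, 36 mm across, 64 mm high, about 70 g, loose in a 10 mm deep pocket of the turntable, 72 mm from the axis; origin under its centre, 42 mm above the bench
- jar2: screw-capped jar, 36 mm across, 64 mm high, about 70 g, loose in a 10 mm deep pocket of the turntable, 72 mm from the axis; origin under its centre, 42 mm above the bench
- jar3: screw-capped jar, 36 mm across, 64 mm high, about 70 g, loose in a 10 mm deep pocket of the turntable, 72 mm from the axis; origin under its centre, 42 mm above the bench
- slide_box: open white slide box, 82 x 56 x 30 mm; origin under its middle; to be left alone
- pipette: grey pipette lying down, 270 mm long, 28 mm high; origin under its middle; to be left alone
- spare_jar: a capped jar like the others, 36 mm across, 64 mm high, standing on the bench; origin under its middle; to be left alone
- tip_box: box of pipette tips with a clear lid, 122 x 84 x 64 mm; origin under its middle; to be left alone
- wash_bottle: clear wash bottle with a blue cap, 60 mm across, 190 mm high; origin under its middle; to be left alone
- case: blue instrument case, 170 x 85 x 47 mm; origin under its middle; to be left alone
- cup: white cup, 72 mm across, 85 mm high; origin under its middle; to be left alone
Things that resemble listed ones, but are neither listed nor needed, are in the scene too. Leave any blue, pink or turquoise look-alike of the jar3 alone.

How it is judged:
By the outcome, as a careful person would: the job done as asked, in the order asked, and still so for the second after the job is handed in, with the robot touching nothing.
It also fails if it takes over 48 s, if anything falls off the work surface, if the arm or the gripper's body presses on something with over 40 N, if the wrist force passes 120 N, or if a joint passes its speed limit or range.

ROBOT

A 6-joint arm with a two-finger parallel gripper is mounted at the origin on the work surface. World frame = base frame: x ahead of the robot, y to its left, z up, the work surface at z = 0. Lengths are in m, angles in rad, forces in N, time in s.
With the tool pointing down it reaches from about 0.35 to 0.975 m from the base axis. Payload 4.9 kg.
Tool frame: the origin (TCP) lies midway between the tips of the shut fingers; the grasp point (between the pads) lies 19 mm behind it; z points along the fingers, y is the line along which they close (so a half turn about z gives the same grasp; the last joint's range is limited). The gripper opens to 85 mm and grips with 20 to 120 N. Pads are 22 mm wide; open, the fingers measure 114 mm over their backs; the gripper's body (76 mm by 85 mm) begins 54 mm behind the grasp point. The pads swing forward as they close: fully open they stand 13 mm farther back than shut.
Start: joints at [0.993, 0.053, 1.613, -0, 1.476, -0.119], TCP at [0.277, 0.56, 0.231] pointing down, gripper open.
Joint ranges: [-3.01, 3.01], [-1.01, 2.22], [0.06, 2.58], [-1.02, 4.17], [0.09, 2.62], [-3.14, 3.14]. Speed limits (rad/s): [2.57, 2.57, 3.14, 3.14, 3.14, 3.14].

INTERFACE

Orientations are given as a unit quaternion [w, x, y, z].
In Python, from plant import state, grab_frame, job_done, cut_out, place_of gives the robot as it stands.
- The arm moves only by the tool jog_arm, never from a script. Its argument "motion" is text: rows parted by semicolons, each of 7 numbers parted by spaces: the opening in per cent of the stroke, from 0 (shut) to 100 (fully open), then the shift along the tool's x, y, z as a fraction of full scale, then the turn, a rotation vector about the tool's x, y, z as a fraction of full scale. A call has exactly 5 rows; each row is the pose to reach, as a shift and turn from the pose commanded when the call began, along the tool's axes at that moment; what a row does not reach only later rows make up. Full scale, the value 1, is 50 cm for a shift and 1.5 rad for a turn. A row lasts 1/8 s, in which the tool goes at most 62.5 mm and 10.7 degrees, less where a joint would pass 70% of its speed; a pose out of reach is approached as far as the arm can. A call with a number of a shift or a turn outside -1 to 1 is refused whole. A call with a gripper value outside its range is refused whole. The fingers move at their own pace and stop on an object; the grip force is fixed at half the most. Time passes only in rows, so rows that repeat a pose let the fingers close, or fill a call up. It gives the time, the measured TCP pose, the force, the opening and the grip force at its end, in the units of the state.
- state(): the state, without advancing time (a new reading comes with each control period).
- grab_frame(name): name is "scene" or "side" or "wrist"; returns a dict with "color" (480x640x3 uint8, red, green, blue), "range_z" (480x640 float32, m along the optical axis (not along the pixel's ray), 0 where there is no reading), "intrinsics" (3x3 intrinsics, pixels), "world_from_camera" (4x4, takes a point from camera to world coordinates). Camera axes: x right, y up, looking along -z (the intrinsics and any distortion apply to the point x, -y, -z); pixel columns grow to the right and rows downward; lengths in m; the calibration is good to about 2 mm. The wrist camera is an equidistant fisheye: a pixel r from the principal point sees the ray r / f radians off the axis. A picture is of the moment at which its call begins.
- job_done(): hands the job in; it is judged then, once.
Trained networks look in the newest picture that a camera, given by its name, has taken for a name from the list of things; names that differ only in an ending like _2 or _b are one class to them, and where a whole thing is asked for, a point or a joint stands for the part that bears it (a point fixed in the world has none). Each returns a list of dicts, best first, with "p" (0 to 1); they miss things now and then, are a little off and sometimes report something else, mostly with a low value. They report only what shows in the picture. A call takes as long as a camera call. They do not tell look-alikes from the thing itself.
- cut_out(camera, thing): "pixels" (480x640 bool, what is visible of it).
- place_of(camera, thing): "at" ([x, y, z] in m, in world coordinates, good to about 4 mm: a listed point, or the origin of a listed thing).
The state is a dict: "time": time; "joint_pos": joint angles; "joint_vel": joint speeds; "joint_efforts": joint torques, N m; "tool_pos": TCP position; "tool_rot": TCP orientation; "contact_force": force on the tool from outside, world axes, zero at the start; "ft_torque": the same for the moment, N m; "gripper_width": opening from 0.0 (shut) to 1.0 (fully open); "grasp_force": force on a finger pad.
Only numpy, scipy, OpenCV 4.12 (cv2) and the standard library are available. Lean on these libraries where they do the work, as an engineer would, in place of code of your own. Each camera call takes 0.05 s, during which the arm holds its last target. There are 200 camera calls.

## Working session

There is one attempt and no reset: what is moved stays moved. The work goes in short steps, Python scripts to look and compute and a tool call to move; the robot and the scene stay as the last step left them, time stands still between calls to the robot, and variables do not carry over. Pictures are saved under pics/ and viewed, at most 10 in all, crops included, and the job is handed in when it is done.

Besides the shell and the picture viewer there is one more tool, called after ">>>" as a command line: name --argument value ..., lists and objects as JSON in quotes. jog_arm: Moves the arm, as the interface text tells. Shift numbers are shares of 50 cm and turn numbers shares of 1.5 rad, none past 1 either way. Its arguments: {"type":"object","properties":{"motion":{"type":"string"}},"required":["motion"]}

```bash
mkdir -p pics; python3 - <<'E'
from plant import *
import cv2,numpy as np
s=state();print(s['time'],s['tool_pos'],s['tool_rot'],s['contact_force'],s['gripper_width'])
f={c:grab_frame(c) for c in("scene","side")}
cv2.imwrite('pics/a.png',cv2.resize(np.hstack([f['scene']['color'],f['side']['color']])[:,:,::-1],(800,300)))
cv2.imwrite('pics/b.png',f['scene']['color'][:,:,::-1])
for c in f:
  for t in("axis","knob","load_hole","carousel"):
    print(c,t,[(np.round(d['at'],4),round(d['p'],2)) for d in place_of(c,t)[:2]])
E
```

```text
0.0 [0.27646742 0.55984807 0.2300779 ] [-3.37707074e-04  2.27401307e-01  9.73800614e-01 -9.46822062e-04] [ 0.14588609  0.25329205 -0.57032979] 1.0013276146555745
scene axis [(array([ 0.6273, -0.0868,  0.0279]), 0.98)]
scene knob [(array([ 0.5023, -0.0974,  0.0732]), 0.38)]
scene load_hole [(array([ 0.5029, -0.0966,  0.0329]), 0.69)]
scene carousel [(array([ 0.6284, -0.0883,  0.0055]), 0.84), (array([ 0.7032, -0.0794,  0.0406]), 0.73)]
side axis [(array([ 0.6225, -0.0874,  0.0351]), 0.89)]
side knob [(array([ 0.5028, -0.1015,  0.0754]), 0.48), (array([ 0.6849,  0.4049, -0.0017]), 0.19)]
side load_hole [(array([ 0.5007, -0.0953,  0.027 ]), 0.95)]
side carousel [(array([ 0.6282, -0.0855,  0.0018]), 0.77), (array([ 0.6665, -0.4166,  0.0035]), 0.63)]
```

View pics/b.png

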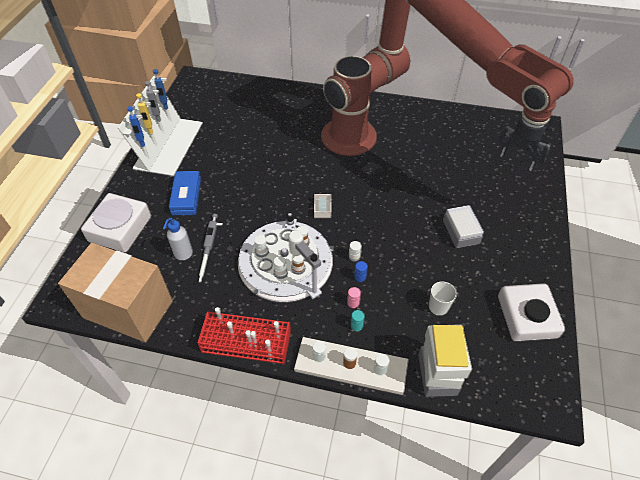

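View pics/a.png

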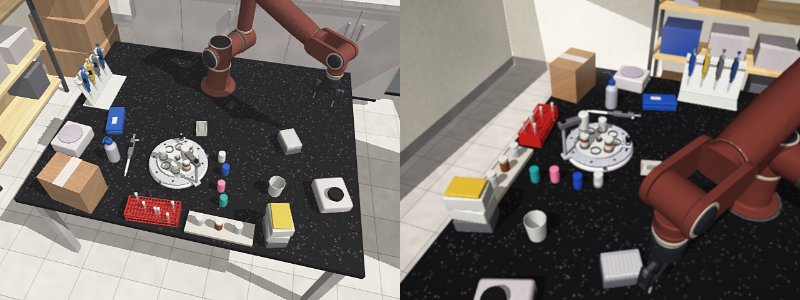

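The carousel is at px (285,260) with its knob toward the robot at (290,217). Both views agree on axis ≈(0.627,-0.087) and knob ≈(0.5025,-0.098). The slide box sits beside it at (322,205). I'll move above the knob with the fingers' closing line tangential.

>>> jog_arm --motion "100 -0.98 -0.98 0.06 0 0 -0.36;100 -0.98 -0.98 0.06 0 0 -0.36;100 -0.98 -0.98 0.06 0 0 -0.36;100 -0.98 -0.98 0.06 0 0 -0.36;100 -0.98 -0.98 0.06 0 0 -0.36"

```text
time: 1.12
tool_pos: [0.3765, 0.2657, 0.2182]
tool_rot: [0.001, -0.041, 0.999, 0.0]
contact_force: [1.3, -0.3, 0.8]
gripper_width: 1.0
grasp_force: 0.0
```

```bash
cat > h.py <<'E'
from plant import *
import numpy as np
from scipy.spatial.transform import Rotation as Ro
def pose():
    s=state();q=s['tool_rot'];R=Ro.from_quat([q[1],q[2],q[3],q[0]]).as_matrix();return s,np.array(s['tool_pos']),R
def goto(target,yaw):
    s,p,R=pose()
    y=np.deg2rad(yaw);Y=np.array([np.cos(y),np.sin(y),0]);Z=np.array([0,0,-1.]);T=np.c_[np.cross(Y,Z),Y,Z]
    print('t',round(s['time'],2),'p',p.round(4),'yaw',round(np.degrees(np.arctan2(R[1,1],R[0,1])),1),'F',np.round(s['contact_force'],1),'j6',round(s['joint_pos'][5],2))
    print('shift',(R.T@(np.array(target)-p)/.5).round(3),'turn',(Ro.from_matrix(R.T@T).as_rotvec()/1.5).round(3))
E
python3 -c "
from h import *
goto([.5025,-.098,.2],95)"
```

```text
t 1.12 p [0.3765 0.2657 0.2182] yaw 94.7 F [ 1.3 -0.3  0.8] j6 -1.2
shift [-0.192 -0.745  0.036] turn [ 0.     0.001 -0.004]
```

>>> jog_arm --motion "70 -0.19 -0.74 0.04 0 0 0;70 -0.19 -0.74 0.04 0 0 0;70 -0.19 -0.74 0.04 0 0 0;70 -0.19 -0.74 0.04 0 0 0;70 -0.19 -0.74 0.04 0 0 0"

```text
time: 1.75
tool_pos: [0.4785, -0.0297, 0.2021]
tool_rot: [0.001, -0.04, 0.999, -0.0]
contact_force: [0.7, 1.4, 0.8]
gripper_width: 0.7
grasp_force: 0.0
```

>>> jog_arm --motion "70 0 -0.12 0 0 0 0;70 0 -0.12 0 0 0 0;70 0 -0.12 0 0 0 0;70 0 -0.12 0 0 0 0;70 0 -0.12 0 0 0 0"

```text
time: 2.38
tool_pos: [0.4829, -0.0861, 0.2017]
tool_rot: [0.0, -0.042, 0.999, -0.0]
contact_force: [0.5, 1.2, -0.4]
gripper_width: 0.7
grasp_force: 0.0
```

```bash
python3 - <<'E'
from h import *
import cv2
goto([.5025,-.098,.2],95)
f=grab_frame('wrist')
cv2.imwrite('pics/c.png',f['color'][:,:,::-1])
for t in("axis","knob","load_hole","carousel"):
    print(t,[(np.round(d['at'],4),round(d['p'],2)) for d in place_of('wrist',t)[:2]])
E
```

```text
t 2.38 p [ 0.4829 -0.0861  0.2017] yaw 94.8 F [ 0.5  1.2 -0.4] j6 -1.98
shift [-0.037 -0.027  0.003] turn [-0.     0.    -0.003]
axis [(array([ 0.6271, -0.0819,  0.0264]), 0.94)]
knob [(array([ 0.5069, -0.1002,  0.0767]), 0.57), (array([ 0.3825, -0.0189, -0.0029]), 0.45)]
load_hole []
carousel [(array([ 6.246e-01, -8.290e-02,  6.000e-04]), 0.8), (array([ 0.6619, -0.4185,  0.0023]), 0.33)]
```

View pics/c.png

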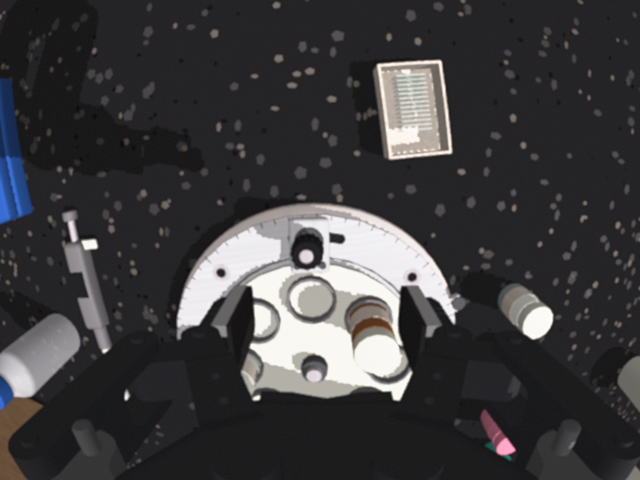

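```bash
cat >> h.py <<'E'
def ray(f,u,v,z):
    K=f['intrinsics'];M=np.array(f['world_from_camera'])
    x=(u-K[0,2])/K[0,0];y=(v-K[1,2])/K[1,1];r=np.hypot(x,y)
    d=np.array([x/r*np.sin(r),-y/r*np.sin(r),-np.cos(r)]);d=M[:3,:3]@d;o=M[:3,3]
    return o+d*(z-o[2])/d[2]
E
python3 - <<'E'
from h import *
f=grab_frame('wrist');g=f['color'].astype(float).mean(2)
def blob(u,v,w=7):
    q=g[v-w:v+w+1,u-w:u+w+1];m=np.clip(np.median(q)-40-q,0,None);yy,xx=np.mgrid[v-w:v+w+1,u-w:u+w+1]
    return (m*xx).sum()/m.sum(),(m*yy).sum()/m.sum()
H=[ray(f,*blob(*p),.028)for p in((221,272),(412,277))];print(H,np.linalg.norm(H[0]-H[1]))
m=(H[0]+H[1])/2;d=H[1]-H[0];n=np.array([-d[1],d[0],0])/np.linalg.norm(d); n=n if n[0]>0 else -n
A=m+n*np.sqrt(.125**2-.0884**2);print('axis',A)
ang=lambda P:np.degrees(np.arctan2(P[1]-A[1],P[0]-A[0]))%360
K=ray(f,306,256,.086);print('knobtop',K,ang(K),np.linalg.norm((K-A)[:2]));print([ang(h) for h in H])
r=f['range_z'];print('cam',np.array(f['world_from_camera'])[:3,3],[r[256,306],r[250,306],r[230,320]])
E
```

```text
[array([ 0.54484747, -0.17979753,  0.028     ]), array([ 0.53363603, -0.00182781,  0.028     ])] 0.1783225090684001
axis [ 0.6274436  -0.08525627  0.028     ]
knobtop [ 0.50225686 -0.0999197   0.086     ] 186.6807509697736 0.1260425997805611
[np.float64(228.8578542321293), np.float64(138.35146414555481)]
cam [ 0.41718657 -0.09210099  0.34454486] [np.float32(0.27072614), np.float32(0.26917458), np.float32(0.30721417)]
```

```bash
python3 -c "
from h import *
goto([.5025,-.0993,.058],96.4)"
```

```text
t 2.67 p [ 0.4829 -0.0871  0.2017] yaw 94.7 F [ 0.6 -0.8 -0.1] j6 -1.98
shift [-0.037 -0.028  0.287] turn [-0.    0.   -0.02]
```

>>> jog_arm --motion "60 -0.037 -0.028 0.05 0 0 -0.02;60 -0.037 -0.028 0.14 0 0 -0.02;60 -0.037 -0.028 0.22 0 0 -0.02;60 -0.037 -0.028 0.26 0 0 -0.02;60 -0.037 -0.028 0.26 0 0 -0.02"

```text
time: 3.3
tool_pos: [0.5009, -0.0993, 0.0696]
tool_rot: [-0.002, -0.056, 0.998, 0.001]
contact_force: [-0.0, 0.1, -0.3]
gripper_width: 0.599
grasp_force: 0.0
```

```bash
python3 - <<'E'
from h import *
import cv2
goto([.5025,-.0993,.058],96.4)
f=grab_frame('wrist')
cv2.imwrite('pics/d.png',f['color'][180:,100:540,::-1])
E
```

```text
t 3.3 p [ 0.5009 -0.0993  0.0696] yaw 96.4 F [-0.   0.1 -0.3] j6 -2.02
shift [-0.003 -0.     0.023] turn [ 0.001 -0.003 -0.   ]
```

View pics/d.png

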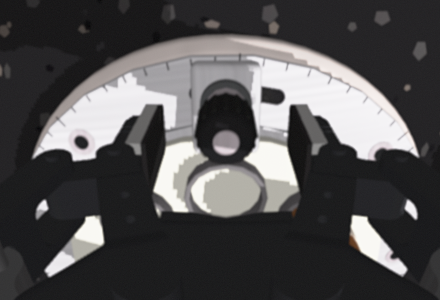

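The knob sits centrally between the pads (crop px ≈226, pads at 150 and 310). I'll go down the last bit and close.

>>> jog_arm --motion "60 -0.003 0 0.022 0 0 0;60 -0.003 0 0.022 0 0 0;40 -0.003 0 0.022 0 0 0;20 -0.003 0 0.022 0 0 0;15 -0.003 0 0.022 0 0 0"

```text
time: 3.98
tool_pos: [0.5043, -0.0996, 0.0615]
tool_rot: [0.0, -0.056, 0.998, 0.0]
contact_force: [-1.0, 2.4, 3.8]
gripper_width: 0.255
grasp_force: 58.6
```

```bash
python3 -c "
from h import *
goto([.5025,-.0993,.0695],96.4);s=state();print(s['gripper_width']*85,s['grasp_force'],s['ft_torque'])"
```

```text
t 3.98 p [ 0.5043 -0.0996  0.0615] yaw 96.4 F [-1.   2.4  3.8] j6 -2.02
shift [ 0.004  0.001 -0.016] turn [ 0.     0.001 -0.   ]
21.6337724480387 58.594356179237366 [0.23990946 0.26460556 0.0317882 ]
```

>>> jog_arm --motion "15 0 0 -0.008 0 0 0;15 0 0 -0.016 0 0 0;15 0 0 -0.022 0 0 0;15 0 0 -0.022 0 0 0;15 0 0 -0.022 0 0 0"

```text
time: 4.6
tool_pos: [0.504, -0.0995, 0.0704]
tool_rot: [0.001, -0.055, 0.998, 0.0]
contact_force: [6.4, 0.1, -8.9]
gripper_width: 0.259
grasp_force: 59.1
```

```bash
python3 -c "
from h import *
goto([.5025,-.0993,.0735],96.4);s=state();print(s['gripper_width']*85,s['grasp_force'],s['ft_torque'])"
```

```text
t 4.6 p [ 0.504  -0.0995  0.0704] yaw 96.4 F [ 6.4  0.1 -8.9] j6 -2.02
shift [ 0.003  0.001 -0.006] turn [ 0.     0.001 -0.   ]
22.029318600888733 59.08987820148468 [-0.04083379 -1.02131079  0.00542214]
```

>>> jog_arm --motion "15 -0.003 0 -0.003 0 0 0;15 -0.003 0 -0.005 0 0 0;15 -0.003 0 -0.005 0 0 0;15 -0.003 0 -0.005 0 0 0;15 -0.003 0 -0.005 0 0 0"

```text
time: 5.22
tool_pos: [0.5043, -0.0993, 0.0734]
tool_rot: [-0.001, -0.056, 0.998, 0.0]
contact_force: [-1.6, -0.5, -11.1]
gripper_width: 0.26
grasp_force: 59.1
```

```bash
cat >> h.py <<'E'
A=np.array([.6274,-.0855])
def rep():
    s,p,R=pose();r=p[:2]-A;a=np.degrees(np.arctan2(r[1],r[0]))%360;e=r/np.hypot(*r);F=np.array(s['contact_force'])
    print('t',round(s['time'],2),'p',p.round(4),'ang',round(a,2),'rad',np.hypot(*r).round(4),'yaw',round(np.degrees(np.arctan2(R[1,1],R[0,1])),1),'Frad',(F[:2]@e).round(1),'Ftan',(F[:2]@[-e[1],e[0]]).round(1),'Fz',F[2].round(1),'w',round(s['gripper_width']*85,1),'j6',round(s['joint_pos'][5],2))
    return a,R,p
def arc(rows,z,rad=.125,lag=(0,0,0)):
    # rows: knob angles (deg); prints rows of shift/turn from present pose
    a,R,p=rep()
    for k in rows:
        t=np.radians(k);T=np.array([A[0]+rad*np.cos(t),A[1]+rad*np.sin(t),z]);y=np.radians(k-90);Y=np.array([np.cos(y),np.sin(y),0]);Z=np.array([0,0,-1.])
        W=np.c_[np.cross(Y,Z),Y,Z];print((R.T@(T-p)/.5).round(4),(Ro.from_matrix(R.T@W).as_rotvec()/1.5).round(3))
E
python3 -c "
from h import *
arc([190,194,198,202,206],.073)"
```

```text
t 5.22 p [ 0.5043 -0.0993  0.0734] ang 186.39 rad 0.1239 yaw 96.4 Frad 1.6 Ftan 0.3 Fz -11.1 w 22.1 j6 -2.02
[ 0.0017 -0.0157  0.0007] [ 0.001 -0.002 -0.042]
[ 0.     -0.0331  0.0007] [ 0.001 -0.002 -0.089]
[-0.0029 -0.0503  0.0007] [ 0.001 -0.002 -0.135]
[-0.007  -0.0673  0.0007] [ 0.001 -0.002 -0.182]
[-0.0123 -0.0839  0.0006] [ 0.001 -0.002 -0.228]
```

>>> jog_arm --motion "15 -0.0004 -0.0157 0 0 0 -0.042;15 -0.002 -0.033 0 0 0 -0.089;15 -0.005 -0.05 0 0 0 -0.135;15 -0.009 -0.067 0 0 0 -0.182;15 -0.014 -0.083 0 0 0 -0.228"

```text
time: 5.85
tool_pos: [0.516, -0.1395, 0.0733]
tool_rot: [-0.001, -0.226, 0.974, 0.001]
contact_force: [-1.6, 1.6, -9.5]
gripper_width: 0.258
grasp_force: 59.3
```

```bash
python3 -c "
from h import *
arc([208,211,214,216,218],.0734,.1239)"
```

```text
t 5.85 p [ 0.516  -0.1395  0.0733] ang 205.88 rad 0.1238 yaw 116.1 Frad 0.7 Ftan -2.2 Fz -9.5 w 21.9 j6 -2.43
[ 0.0001 -0.0091 -0.0002] [ 0.002 -0.001 -0.022]
[-0.0006 -0.0221 -0.0002] [ 0.002 -0.001 -0.057]
[-0.0021 -0.035  -0.0002] [ 0.002 -0.001 -0.092]
[-0.0034 -0.0435 -0.0003] [ 0.002 -0.001 -0.115]
[-0.0051 -0.052  -0.0003] [ 0.002 -0.001 -0.138]
```

>>> jog_arm --motion "15 0 -0.009 0 0 0 -0.022;15 -0.0006 -0.022 0 0 0 -0.057;15 -0.002 -0.035 0 0 0 -0.092;15 -0.0034 -0.0435 0 0 0 -0.115;15 -0.005 -0.052 0 0 0 -0.138"

```text
time: 6.48
tool_pos: [0.5298, -0.1614, 0.0733]
tool_rot: [-0.001, -0.325, 0.946, 0.001]
contact_force: [-1.4, 0.8, -9.7]
gripper_width: 0.254
grasp_force: 59.3
```

```bash
python3 -c "
from h import *
arc([219,221,223,224,224],.0734,.1239)"
```

```text
t 6.47 p [ 0.5298 -0.1614  0.0733] ang 217.88 rad 0.1236 yaw 127.9 Frad 0.6 Ftan -1.5 Fz -9.7 w 21.6 j6 -2.66
[ 0.0005 -0.0048 -0.0002] [ 0.002 -0.    -0.013]
[ 0.0001 -0.0135 -0.0003] [ 0.002 -0.    -0.036]
[-0.0005 -0.0221 -0.0003] [ 0.002 -0.    -0.059]
[-0.0009 -0.0264 -0.0003] [ 0.002 -0.    -0.071]
[-0.0009 -0.0264 -0.0003] [ 0.002 -0.    -0.071]
```

>>> jog_arm --motion "15 0 -0.009 0 0 0 -0.025;15 -0.0002 -0.0179 0 0 0 -0.048;15 -0.0009 -0.0264 0 0 0 -0.071;15 -0.0009 -0.0264 0.002 0 0 -0.071;15 -0.0009 -0.0264 0.004 0 0 -0.071"

```text
time: 7.1
tool_pos: [0.5391, -0.172, 0.072]
tool_rot: [0.0, -0.374, 0.927, 0.0]
contact_force: [-0.3, 2.8, -10.2]
gripper_width: 0.257
grasp_force: 59.3
```

```bash
python3 -c "
from h import *
arc([224.5,225,225.5,226,226.5],.0715,.1239)"
```

```text
t 7.1 p [ 0.5391 -0.172   0.072 ] ang 224.38 rad 0.1236 yaw 133.9 Frad -1.8 Ftan -2.2 Fz -10.2 w 21.9 j6 -2.78
[ 0.0006 -0.0005  0.0009] [ 0.     0.    -0.006]
[ 0.0005 -0.0027  0.0009] [ 0.     0.    -0.012]
[ 0.0005 -0.0048  0.0009] [ 0.     0.    -0.018]
[ 0.0004 -0.007   0.0009] [ 0.     0.    -0.024]
[ 0.0003 -0.0092  0.0009] [ 0.    0.   -0.03]
```

>>> jog_arm --motion "34 0 0 0 0 0 0;34 0 0 0 0 0 0;34 0 0 0 0 0 0;34 0 0 0.005 0 0 0;34 0 0 0.01 0 0 0"

```text
time: 7.72
tool_pos: [0.5393, -0.1726, 0.0673]
tool_rot: [0.0, -0.374, 0.927, -0.0]
contact_force: [0.1, 0.3, -0.7]
gripper_width: 0.341
grasp_force: 0.0
```

```bash
python3 - <<'E'
from h import *
import cv2
rep()
f=grab_frame('wrist')
cv2.imwrite('pics/e.png',f['color'][180:,100:540,::-1])
E
```

```text
t 7.72 p [ 0.5393 -0.1726  0.0673] ang 224.68 rad 0.1239 yaw 133.9 Frad -0.2 Ftan -0.2 Fz -0.7 w 29.0 j6 -2.78
```

View pics/e.png

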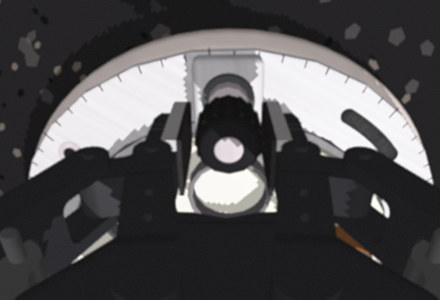

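The knob is up, with the pin resting on the ring and the fingers loose around it (crop px 228,150). I'll push it gently from behind so the spring drops the pin.

>>> jog_arm --motion "34 0 -0.003 0 0 0 -0.007;34 0 -0.006 0 0 0 -0.014;34 0 -0.009 0 0 0 -0.021;34 0 -0.0115 0 0 0 -0.028;34 -0.0002 -0.013 0 0 0 -0.035"

```text
time: 8.4
tool_pos: [0.5421, -0.1751, 0.0667]
tool_rot: [-0.001, -0.399, 0.917, 0.003]
contact_force: [-6.1, 6.1, 5.3]
gripper_width: 0.341
grasp_force: 4.5
```

```bash
python3 -c "
from h import *
arc([228.5,229,229.5],.0673,.1239)"
```

```text
t 8.4 p [ 0.5421 -0.1751  0.0667] ang 226.4 rad 0.1237 yaw 137.0 Frad -0.2 Ftan -8.7 Fz 5.3 w 29.0 j6 -2.84
[ 0.0004 -0.0091 -0.0013] [ 0.004  0.    -0.018]
[ 0.0003 -0.0112 -0.0013] [ 0.004  0.    -0.024]
[ 0.0002 -0.0134 -0.0013] [ 0.004  0.    -0.029]
```

```bash
python3 - <<'E'
from h import *
import cv2
rep()
f=grab_frame('wrist')
r=f['range_z'];M=np.array(f['world_from_camera']);K=f['intrinsics']
zs=[]
for v in range(285,350,5):
  u=328;d=r[v,u];x=(u-K[0,2])/K[0,0];y=(v-K[1,2])/K[1,1];t=np.hypot(x,y);P=np.array([x/t*np.tan(t)*d,-y/t*np.tan(t)*d,-d]);w=M[:3,:3]@P+M[:3,3];zs.append((v,*w.round(3)))
print(*zs,sep='\n')
cv2.imwrite('pics/f.png',f['color'][180:,100:540,::-1])
E
```

```text
t 8.4 p [ 0.5421 -0.1751  0.0667] ang 226.4 rad 0.1237 yaw 137.0 Frad -0.2 Ftan -8.7 Fz 5.3 w 29.0 j6 -2.84
(285, np.float64(0.533), np.float64(-0.184), np.float64(0.081))
(290, np.float64(0.533), np.float64(-0.185), np.float64(0.087))
(295, np.float64(0.533), np.float64(-0.184), np.float64(0.09))
(300, np.float64(0.534), np.float64(-0.184), np.float64(0.093))
(305, np.float64(0.534), np.float64(-0.183), np.float64(0.096))
(310, np.float64(0.536), np.float64(-0.182), np.float64(0.095))
(315, np.float64(0.536), np.float64(-0.181), np.float64(0.097))
(320, np.float64(0.538), np.float64(-0.18), np.float64(0.097))
(325, np.float64(0.539), np.float64(-0.178), np.float64(0.097))
(330, np.float64(0.54), np.float64(-0.177), np.float64(0.097))
(335, np.float64(0.542), np.float64(-0.175), np.float64(0.096))
(340, np.float64(0.543), np.float64(-0.174), np.float64(0.097))
(345, np.float64(0.545), np.float64(-0.172), np.float64(0.096))
```

View pics/f.png

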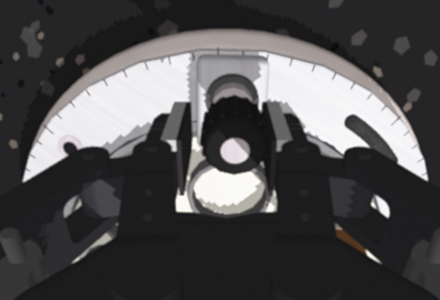

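>>> jog_arm --motion "34 0 0 -0.002 0 0 0;34 0 0 -0.003 0 0 0;34 0 -0.001 -0.003 0 0 -0.002;34 0 -0.002 -0.003 0 0 -0.005;34 0 -0.003 -0.003 0 0 -0.007"

```text
time: 9.07
tool_pos: [0.5443, -0.178, 0.0682]
tool_rot: [-0.001, -0.403, 0.915, 0.0]
contact_force: [-3.3, 2.3, -4.5]
gripper_width: 0.341
grasp_force: 2.1
```

```bash
python3 -c "
from h import *
rep()"
```

```text
t 9.07 p [ 0.5443 -0.178   0.0682] ang 228.06 rad 0.1244 yaw 137.6 Frad 0.5 Ftan -4.0 Fz -4.5 w 29.0 j6 -2.85
```

>>> jog_arm --motion "34 0 -0.001 0.001 0 0 -0.002;34 0 -0.002 0.001 0 0 -0.005;34 0 -0.003 0.001 0 0 -0.007;34 0 -0.004 0.001 0 0 -0.01;34 0 -0.005 0.001 0 0 -0.012"

```text
time: 9.7
tool_pos: [0.547, -0.1798, 0.069]
tool_rot: [0.0, -0.411, 0.911, -0.0]
contact_force: [-3.1, 2.8, 2.5]
gripper_width: 0.341
grasp_force: 2.4
```

```bash
python3 -c "
from h import *
rep()"
```

```text
t 9.7 p [ 0.547  -0.1798  0.069 ] ang 229.56 rad 0.1239 yaw 138.6 Frad -0.1 Ftan -4.2 Fz 2.5 w 29.0 j6 -2.87
```

>>> jog_arm --motion "34 0 -0.0008 0 0 0 -0.002;34 0 -0.0016 0 0 0 -0.004;34 0 -0.0024 0 0 0 -0.006;34 0 -0.0032 0 0 0 -0.008;34 0 -0.004 0 0 0 -0.01"

```text
time: 10.32
tool_pos: [0.5474, -0.1799, 0.0689]
tool_rot: [-0.001, -0.418, 0.908, 0.002]
contact_force: [-7.2, 7.6, 7.5]
gripper_width: 0.34
grasp_force: 5.3
```

```bash
cat >> h.py <<'E'
def top():
    f=grab_frame('wrist');r=f['range_z'];M=np.array(f['world_from_camera']);K=f['intrinsics']
    for v in range(310,371,10):
        u=328;d=r[v,u];x=(u-K[0,2])/K[0,0];y=(v-K[1,2])/K[1,1];t=np.hypot(x,y);P=np.array([x/t*np.tan(t)*d,-y/t*np.tan(t)*d,-d]);print(v,(M[:3,:3]@P+M[:3,3]).round(3))
E
python3 -c "
from h import *
rep();top()"
```

```text
t 10.32 p [ 0.5474 -0.1799  0.0689] ang 229.74 rad 0.1237 yaw 139.4 Frad -1.1 Ftan -10.4 Fz 7.5 w 28.9 j6 -2.88
310 [ 0.544 -0.183  0.088]
320 [ 0.547 -0.18   0.087]
330 [ 0.55  -0.176  0.087]
340 [ 0.566 -0.157  0.053]
350 [ 0.574 -0.148  0.043]
360 [ 0.578 -0.143  0.042]
370 [ 0.583 -0.137  0.042]
```

The knob top dropped from 97 to 87 mm, so the pin has gone into the hole. Next I back off the side load, open the fingers and check.

>>> jog_arm --motion "34 0 0.004 0 0 0 0;34 0 0.008 0 0 0 0;34 0 0.01 0 0 0 0;60 0 0.01 0 0 0 0;60 0 0.01 0 0 0 0"

```text
time: 11.0
tool_pos: [0.5445, -0.178, 0.0682]
tool_rot: [0.0, -0.418, 0.908, -0.0]
contact_force: [0.5, 0.2, -0.2]
gripper_width: 0.599
grasp_force: 0.0
```

```bash
python3 - <<'E'
from h import *
import cv2
rep();top()
cv2.imwrite('pics/g.png',grab_frame('wrist')['color'][180:,100:540,::-1])
E
```

```text
t 11.0 p [ 0.5445 -0.178   0.0682] ang 228.12 rad 0.1242 yaw 139.4 Frad -0.5 Ftan 0.2 Fz -0.2 w 51.0 j6 -2.88
310 [ 0.542 -0.181  0.086]
320 [ 0.544 -0.178  0.086]
330 [ 0.547 -0.174  0.086]
340 [ 0.563 -0.155  0.052]
350 [ 0.571 -0.146  0.042]
360 [ 0.575 -0.141  0.042]
370 [ 0.579 -0.136  0.043]
```

View pics/g.png

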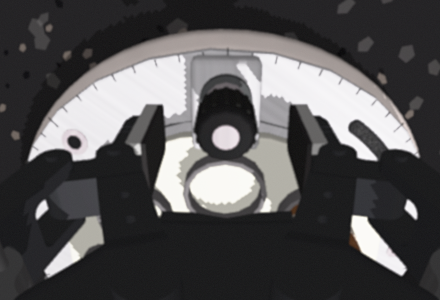

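Knob top is at 86 mm, so the pin is fully home, and the fingers are clear of it on both sides (crop px ≈225 between pads at 155 and 305). I'll rise straight up.

>>> jog_arm --motion "60 0 0 -0.06 0 0 0;60 0 0 -0.14 0 0 0;60 0 0 -0.22 0 0 0;60 0 0 -0.3 0 0 0;60 0 0 -0.3 0 0 0"

```text
time: 11.72
tool_pos: [0.5465, -0.1789, 0.2231]
tool_rot: [0.003, -0.418, 0.908, -0.003]
contact_force: [0.2, 0.6, 0.1]
gripper_width: 0.598
grasp_force: 0.0
```

```bash
python3 - <<'E'
from h import *
import cv2
rep()
cv2.imwrite('pics/i.png',grab_frame('wrist')['color'][:,:,::-1])
print([(np.round(d['at'],4),round(d['p'],2)) for c in('wrist','scene') for d in (grab_frame(c) and place_of(c,'knob'))[:1]])
E
```

```text
t 11.72 p [ 0.5465 -0.1789  0.2231] ang 229.11 rad 0.1235 yaw 139.4 Frad -0.6 Ftan -0.3 Fz 0.1 w 50.8 j6 -2.88
[(array([ 0.5475, -0.1799,  0.0748]), 0.79), (array([ 0.6254, -0.0862,  0.0053]), 0.5)]
```

View pics/i.png

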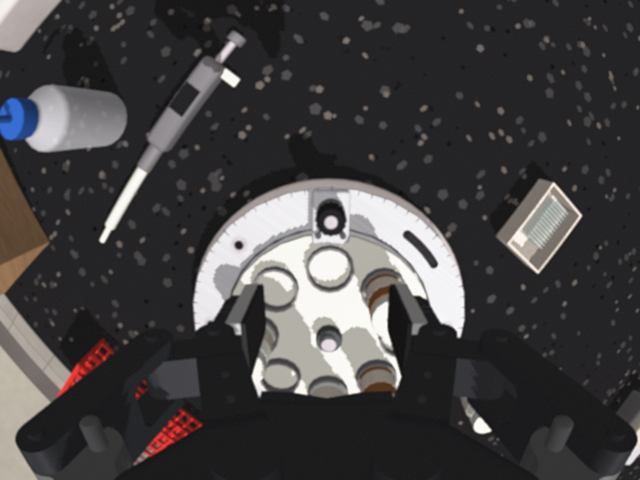

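The pin is home, with the knob at (331,220) between the hole at (239,244) and the slot at (421,249). The jars I can see are upright and the bench things are undisturbed.

```bash
python3 -c "
from plant import *
print(job_done())"
```

```text
the job is handed in; nothing more can be done
None
```

The carousel is indexed to the next hole: I felt the pin drop and the knob came back down to its home height (top at 86 mm). I then let go, raised the arm clear and handed the job in at about 12 s.

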